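# Tidy the repair stall: free the plate and sort the parts

### The arm

A 6-joint arm with a two-finger parallel gripper is mounted at the origin on the work surface. World frame = base frame: x ahead of the robot, y to its left, z up, the work surface at z = 0. Lengths are in m, angles in rad, forces in N, time in s.
With the tool pointing down it reaches from about 0.4 to 0.825 m from the base axis. Payload 7 kg.
Tool frame: the origin (TCP) lies at the very end of the fingers, on their centre line; the grasp point (between the pads) lies arm.grip_point_offset behind it (arm.grip_point_offset is the distance from the TCP to the grasp point, in m); z points along the fingers, y is the line along which they close (so a half turn about z gives the same grasp; the last joint's range is limited). The gripper opens to 88 mm and grips with 3 to 60 N. Pads are 19 mm wide; open, the fingers measure 130 mm over their backs; the gripper's body (78 mm by 193 mm) begins 47 mm behind the grasp point.
Start: joints at [-0.911, 0.359, 0.012, 0, -1.224, -0.288], TCP at [0.245, -0.629, 0.227] pointing down, gripper open.
Joint ranges: [-3.07, 3.07], [-1.43, 2.12], [-1.02, 1.25], [-3.03, 1.67], [-3.05, -0], [-3.03, 3.03]. Speed limits (rad/s): [2.39, 2.39, 3.01, 3.14, 3.14, 3.14].

### API

Orientations are given as [roll, pitch, yaw] about the fixed x, y, z axes, in that order (R = Rz(yaw) Ry(pitch) Rx(roll)).
In Python, from station import arm gives the robot as it stands.
- The arm moves only by the shell command python3 -m crank 'ROWS' [OPENING] [FORCE]. ROWS is JSON, a list of rows, each an object of numbers: "dx", "dy", "dz": the shift along the tool's x, y, z in cm; "wx", "wy", "wz": the turn, a rotation vector about the tool's x, y, z in degrees. A call has exactly 10 rows; each row is the pose to reach, as a shift and turn from the pose commanded when the call began, along the tool's axes at that moment; what a row does not reach only later rows make up. A row lasts 1/8 s, in which the tool goes at most 62.5 mm and 10.7 degrees, less where a joint would pass 70% of its speed; a pose out of reach is approached as far as the arm can. A call with a gripper value outside its range is refused whole. OPENING is the finger opening in cm, from 0 to 8.76, set as the call begins (- or left out, the last holds). The fingers move at their own pace and stop on an object; FORCE is the grip in N (left out, the last holds). Time passes only in rows, so rows that repeat a pose let the fingers close, or fill a call up. It gives the time, the measured TCP pose, the force, the opening and the grip force at its end, in the units of the state.
- arm.get_state(): the state, without advancing time (a new reading comes with each control period).
- arm.grab_frame(name): name is "scene" or "top"; returns the picture (384x512x3 uint8, red, green, blue); there is no depth.
- arm.calibration(name): a dict with "fx", "fy", "cx", "cy" (pixels), "world_from_camera" (4x4, takes a point from camera to world coordinates). Camera axes: x right, y down, z forward; pixel columns grow to the right and rows downward; lengths in m; the calibration is good to about 2 mm. A picture is of the moment at which its call begins. calibration takes no time and is no camera call.
- arm.job_done(): hands the job in; it is judged then, once.
Trained networks look in the newest picture that a camera, given by its name, has taken for a name from the list of things; names that differ only in an ending like _2 or _b are one class to them, and where a whole thing is asked for, a point or a joint stands for the part that bears it (a point fixed in the world has none). Each returns a list of dicts, best first, with "confidence" (0 to 1); they miss things now and then, are a little off and sometimes report something else, mostly with a low value. They report only what shows in the picture. A call takes as long as a camera call. They do not tell look-alikes from the thing itself.
- arm.find_in(camera, query): "centre" ([x, y, z] in m, in world coordinates, good to about 4 mm: the middle of the surface that is visible of it).
- arm.masks_of(camera, query): "pixels" (384x512 bool, what is visible of it).
- arm.mark_of(camera, query): "centre" ([x, y, z] in m, in world coordinates, good to about 4 mm: a listed point, or the origin of a listed thing).
The state is a dict: "t": time; "q": joint angles; "qd": joint speeds; "joint_efforts": joint torques, N m; "eef_pos": TCP position; "ee_rot": TCP orientation; "force": force on the tool from outside, world axes, zero at the start; "moment": the same for the moment, N m; "width": finger opening in m; "gripper_force": force on a finger pad.
Only numpy, scipy, OpenCV 4.12 (cv2) and the standard library are available. Lean on these libraries where they do the work, as an engineer would, in place of code of your own. Each camera call takes 0.05 s, during which the arm holds its last target. There are 200 camera calls.

### The job

Sort the parts on the repair bench: lift the green clamp bar, well up, before the aluminium plate beneath it is moved, then slide the plate out and lay it flat in the red tray. Stand both brass weights upright in the blue tray and lay the wooden file handle in the yellow tray. Do not knock over the amber bottle.

Things in the scene. Friction and masses are not known exactly. Their poses are not given: they have to be found in the camera images.
- flat_plate: Aluminium plate 40 (x) x 110 (y) x 8 mm thick, 0.1 kg. Origin: centre of underside, z up. It lies on the wooden clamp base (top 18 mm above bench). In its frame at the start: the clamp bar crosses squarely at y = +40 mm, 2 mm above it; a low stop blocks +y; the way out is -y. Its -y end overhangs the base from y = -20 mm: grip its width there, e.g. at y = -35 mm, clear of the bar.
- clamp_bar (a joint): Angle of the green hinged clamp bar: 0 lying down over the plate, growing as it is lifted, up to 1.6 rad. Its hinge is stiff: it stays where it is left; lifting at the handle takes about 2 N.
- bar_handle (a point): Grip point on the orange 12 mm round rod at the free end of the clamp bar, about 43 mm above the bench when down. Rod axis = point y, level, parallel to the hinge; the 16 mm wide bar is centred at y = -36 mm, the rod ends at +20 mm. The point turns with the bar: x points towards the hinge (axis at x = +125, z = -6 mm), z up when the bar is down. Lifting turns about +y.
- weight_1: One of two identical brass scale weights, standing upright: plain round body 36 mm in diameter up to 31 mm high, with a small 20 mm knob above, 48 mm high overall, 0.18 to 0.33 kg. Origin: centre of its underside; z up. Grip it around the body.
- weight_2: One of two identical brass scale weights, standing upright: plain round body 36 mm in diameter up to 31 mm high, with a small 20 mm knob above, 48 mm high overall, 0.18 to 0.33 kg. Origin: centre of its underside; z up. Grip it around the body.
- file_handle: Wooden file handle with a steel ferrule, lying on the bench: flat-sided wood 24 mm wide (y), 22 mm high (z) from x = -47 to +20 mm; ferrule 18 mm in diameter from x = +20 to +42 mm; a thin stub to +47 mm; 95 mm long in all, about 0.06 kg. Origin: middle of its length, on its underside; x along the handle towards the ferrule.
- blue_tray: Blue tray, fixed to the bench, 120 (x) x 150 (y) x 25 mm high outside, walls and floor 4 mm thick (inside 112 x 142 mm). Origin: centre of its underside on the bench; z up. For the brass weights.
- red_tray: Red tray, fixed to the bench, 120 (x) x 150 (y) x 25 mm high outside, walls and floor 4 mm thick (inside 112 x 142 mm). Origin: centre of its underside on the bench; z up. For the aluminium plate.
- yellow_tray: Yellow tray, fixed to the bench, 120 (x) x 150 (y) x 25 mm high outside, walls and floor 4 mm thick (inside 112 x 142 mm). Origin: centre of its underside on the bench; z up. For the file handle.
- oil_bottle: Amber oil bottle standing near the right edge of the work, 54 mm in diameter, 130 mm tall, loose. To be left standing. Origin: centre of its underside.
There are look-alikes about, which are no part of the job. There is more than one size of the flat_plate; the job needs the middle-sized.

How it is judged:
On the way:
1. the clamp bar is raised well up (over 0.7 rad) while the plate is still in its place (within 20 mm) (value of joint clamp_bar above 0.7 rad and distance of flat_plate from where it was at the start of the episode below 0.02 m), for 0.2 s.
At the end, for the whole second after the job is handed in: Both brass weights stand upright (within 0.15 rad) on the floor of the blue tray, the file handle lies inside the yellow tray (level within 0.17 rad), the aluminium plate lies flat (within 0.1 rad, underside at most 18 mm above the bench) inside the red tray; all released and at rest (x of weight_1 in the frame of blue_tray between -0.045 and 0.045 m and y of weight_1 in the frame of blue_tray between -0.06 and 0.06 m and z of weight_1 in the frame of blue_tray between -0.002 and 0.015 m and angle between each of weight_1, weight_2's own z axis and vertical below 0.15 rad and linear speed of each of weight_1, weight_2, file_handle, flat_plate below 0.02 m/s and angular speed of each of weight_1, weight_2, file_handle, flat_plate below 0.3 rad/s and x of weight_2 in the frame of blue_tray between -0.045 and 0.045 m and y of weight_2 in the frame of blue_tray between -0.06 and 0.06 m and z of weight_2 in the frame of blue_tray between -0.002 and 0.015 m and x of file_handle in the frame of yellow_tray between -0.05 and 0.05 m and y of file_handle in the frame of yellow_tray between -0.065 and 0.065 m and z of file_handle in the frame of yellow_tray between -0.002 and 0.032 m and angle between file_handle's own x axis and vertical between 1.4 and 1.74 rad and x of flat_plate in the frame of red_tray between -0.05 and 0.05 m and y of flat_plate in the frame of red_tray between -0.05 and 0.05 m and z of flat_plate in the frame of red_tray between -0.002 and 0.018 m and (angle between flat_plate's own z axis and vertical below 0.1 rad or angle between flat_plate's own z axis and vertical above 3.04 rad)); the robot touches nothing.
It fails at once if the amber bottle is knocked over (tilted more than 0.5 rad) (angle between oil_bottle's own z axis and vertical above 0.5 rad).
It also fails if it takes over 120 s, if anything falls off the work surface, if the arm or the gripper's body presses on something with over 40 N, if the wrist force passes 120 N, or if a joint passes its speed limit or range.

## Working session

There is one attempt and no reset: what is moved stays moved. The work goes in short steps, Python scripts to look and compute and a shell command to move; the robot and the scene stay as the last step left them, time stands still between calls to the robot, and variables do not carry over. Pictures are saved under pics/ and viewed, at most 14 in all, crops included, and the job is handed in when it is done.

```bash
mkdir -p pics; ls; python3 - <<'E'
from station import arm
import cv2,numpy as np
for c in ("scene","top"):
    im=arm.grab_frame(c); cv2.imwrite(f"pics/{c}0.png",cv2.resize(im[:,:,::-1],(800,600),interpolation=cv2.INTER_CUBIC))
    k=arm.calibration(c); print(c,k["fx"],k["cx"],k["cy"],np.round(k["world_from_camera"],3).tolist())
for n in ["flat_plate","bar_handle","weight_1","file_handle","blue_tray","red_tray","yellow_tray","oil_bottle"]:
    for c in ("top","scene"):
        print(n,c,[(np.round(d["centre"],3).tolist(),round(d["confidence"],2)) for d in arm.mark_of(c,n)])
s=arm.get_state(); print(s["eef_pos"],s["ee_rot"],s["t"],arm.grip_point_offset)
E
```

```text
pics
scene 422.39029086566484 252.26714920656622 192.26912573576774 [[0.747, 0.515, -0.421, 0.943], [0.665, -0.585, 0.465, -0.519], [-0.007, -0.627, -0.779, 0.919], [0.0, 0.0, 0.0, 1.0]]
top 455.67148395496804 255.8588903466998 198.10256400950195 [[0.025, -0.995, 0.094, 0.32], [-1.0, -0.023, 0.021, -0.008], [-0.019, -0.095, -0.995, 1.594], [0.0, 0.0, 0.0, 1.0]]
flat_plate top [([0.277, 0.212, -0.003], 0.6), ([0.445, 0.455, 0.004], 0.47)]
flat_plate scene [([0.278, 0.212, -0.002], 0.96), ([0.442, 0.294, 0.017], 0.57), ([0.444, 0.454, 0.001], 0.56)]
bar_handle top [([0.385, 0.382, 0.044], 0.5)]
bar_handle scene [([0.388, 0.379, 0.044], 0.71)]
weight_1 top [([0.484, -0.234, 0.002], 0.57), ([0.483, -0.104, -0.003], 0.5)]
weight_1 scene [([0.481, -0.234, 0.005], 0.57), ([0.485, -0.107, -0.002], 0.46), ([0.497, 0.018, 0.0], 0.26)]
file_handle top [([0.499, 0.014, -0.003], 0.56), ([0.419, -0.428, 0.0], 0.15)]
file_handle scene [([0.491, 0.015, 0.005], 0.63)]
blue_tray top []
blue_tray scene [([0.636, -0.081, 0.001], 0.69), ([0.496, 0.016, 0.001], 0.47)]
red_tray top [([0.636, -0.258, 0.0], 0.61)]
red_tray scene [([0.635, -0.263, -0.003], 0.66)]
yellow_tray top [([0.647, 0.108, -0.002], 0.96)]
yellow_tray scene [([0.644, 0.107, -0.001], 0.96)]
oil_bottle top [([0.419, -0.427, -0.001], 0.81), ([0.483, -0.233, 0.0], 0.72)]
oil_bottle scene [([0.442, 0.292, 0.017], 0.63), ([0.422, -0.434, 0.003], 0.61)]
[ 0.2452129  -0.62888515  0.22658259] [-3.14153339e+00  4.67873211e-05 -2.76984054e+00] 0.9 0.0188
```

View pics/top0.png

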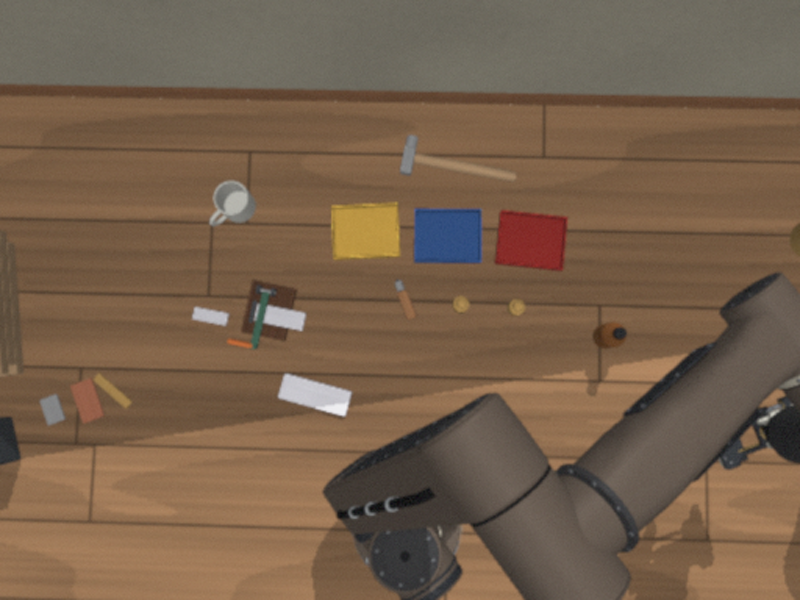

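View pics/scene0.png

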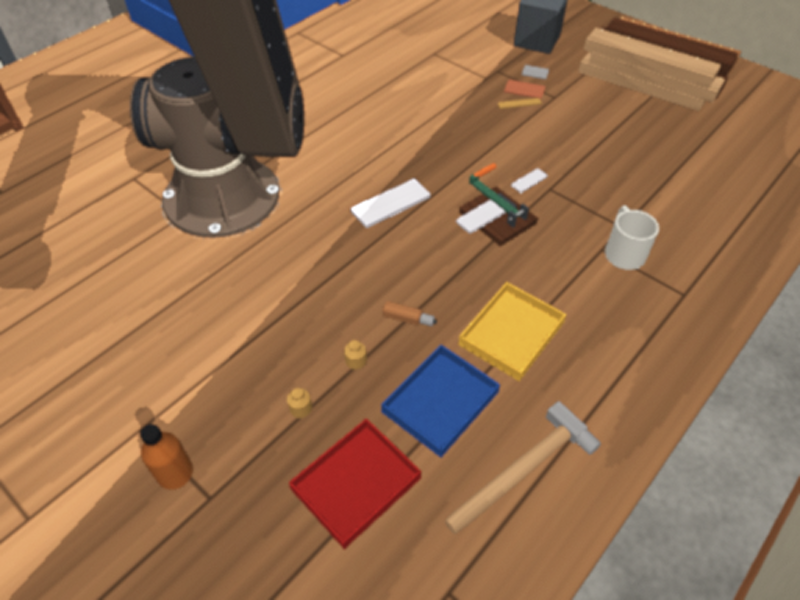

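Top view: plate candidates are the large loose one at (315,395), the small loose one at (210,316), and the one under the green bar at (285,318). The one under the bar is middle-sized and sits on the clamp base, so I choose it. The orange rod is at (240,343), the weights at (461,303) and (517,307), and the file handle at (405,300). The bottle is at (611,335). Hammer and mug are clutter. Next is a close crop plus orientations.

```bash
cat > h.py <<'E'
from station import arm
import cv2,numpy as np
from scipy.spatial.transform import Rotation as R
def unproj(c,uv,z):
    k=arm.calibration(c);T=np.array(k["world_from_camera"]);uv=np.atleast_2d(uv).astype(float)
    d=np.c_[(uv[:,0]-k["cx"])/k["fx"],(uv[:,1]-k["cy"])/k["fy"],np.ones(len(uv))]@T[:3,:3].T
    return (T[:3,3]+d*((z-T[2,3])/d[:,2])[:,None])[:,:2]
def rect(c,m,z):
    v,u=np.nonzero(m);p=unproj(c,np.c_[u,v],z)
    (cx,cy),(w,h),a=cv2.minAreaRect((p*1000).astype(np.float32))
    if w<h:w,h,a=h,w,a+90
    return f"c=({cx:.0f},{cy:.0f}) L={w:.0f} W={h:.0f} long-axis yaw={(a+90)%180-90:.1f} n={len(u)} mean={np.round(p.mean(0)*1000)}"
def go(pos,yaw=None,rpy=None):
    "shift (cm, tool axes) and turn (deg) from the present pose"
    s=arm.get_state();r=R.from_euler('xyz',s["ee_rot"]);r2=R.from_euler('xyz',[np.pi,0,np.radians(yaw)]) if rpy is None else R.from_euler('xyz',rpy)
    d=r.inv().apply(np.array(pos)-s["eef_pos"])*100
    print("d cm",np.round(d,2),"turn",np.round(np.degrees((r.inv()*r2).as_rotvec()),1))
E
python3 - <<'E'
from h import *
a=arm.grab_frame("top")[170:240,110:210]; b=arm.grab_frame("scene")[95:165,275:375]
cv2.imwrite("pics/crop.png",np.hstack([cv2.resize(x[:,:,::-1],(400,280),interpolation=cv2.INTER_CUBIC) for x in (a,b)]))
for n,z in [("flat_plate",.026),("bar_handle",.04),("file_handle",.018),("red_tray",.025),("blue_tray",.025),("yellow_tray",.025),("weight_1",.03)]:
  for c in ("top","scene"):
    for d in arm.masks_of(c,n): print(n,c,round(d["confidence"],2),rect(c,d["pixels"],z))
E
```

```text
flat_plate top 0.83 c=(277,210) L=156 W=59 long-axis yaw=75.7 n=767 mean=[276. 210.]
flat_plate top 0.76 c=(442,282) L=88 W=40 long-axis yaw=81.3 n=278 mean=[443. 281.]
flat_plate scene 0.84 c=(291,194) L=161 W=67 long-axis yaw=78.1 n=762 mean=[290. 193.]
flat_plate scene 0.55 c=(456,428) L=81 W=35 long-axis yaw=81.6 n=177 mean=[457. 426.]
bar_handle top 0.79 c=(428,341) L=136 W=57 long-axis yaw=-32.8 n=212 mean=[428. 343.]
bar_handle scene 0.58 c=(423,340) L=137 W=56 long-axis yaw=-34.6 n=220 mean=[426. 337.]
file_handle top 0.73 c=(644,110) L=151 W=124 long-axis yaw=-86.2 n=1481 mean=[643. 110.]
file_handle top 0.53 c=(491,17) L=88 W=26 long-axis yaw=23.1 n=173 mean=[489.  16.]
file_handle top 0.24 c=(423,-436) L=73 W=59 long-axis yaw=-88.6 n=318 mean=[ 421. -436.]
file_handle scene 0.68 c=(496,12) L=94 W=35 long-axis yaw=18.7 n=309 mean=[494.  11.]
red_tray top 0.79 c=(631,-263) L=154 W=127 long-axis yaw=84.8 n=1541 mean=[ 630. -262.]
red_tray scene 0.84 c=(636,-267) L=158 W=130 long-axis yaw=85.1 n=3802 mean=[ 639. -270.]
blue_tray top 0.62 c=(636,-77) L=150 W=120 long-axis yaw=-88.7 n=1494 mean=[636. -76.]
blue_tray top 0.34 c=(491,17) L=94 W=30 long-axis yaw=19.8 n=205 mean=[489.  17.]
blue_tray scene 0.74 c=(643,-83) L=161 W=128 long-axis yaw=-88.6 n=2973 mean=[644. -85.]
yellow_tray top 0.65 c=(642,110) L=151 W=124 long-axis yaw=-86.2 n=1491 mean=[642. 109.]
yellow_tray scene 0.87 c=(649,100) L=167 W=126 long-axis yaw=-85.0 n=2396 mean=[650.  98.]
weight_1 top 0.62 c=(477,-228) L=37 W=31 long-axis yaw=-43.8 n=92 mean=[ 477. -228.]
weight_1 top 0.59 c=(482,-107) L=34 W=34 long-axis yaw=-62.0 n=88 mean=[ 482. -107.]
weight_1 scene 0.73 c=(486,-237) L=48 W=34 long-axis yaw=-42.5 n=212 mean=[ 486. -237.]
weight_1 scene 0.67 c=(492,-115) L=58 W=35 long-axis yaw=-45.7 n=236 mean=[ 493. -116.]
```

View pics/crop.png

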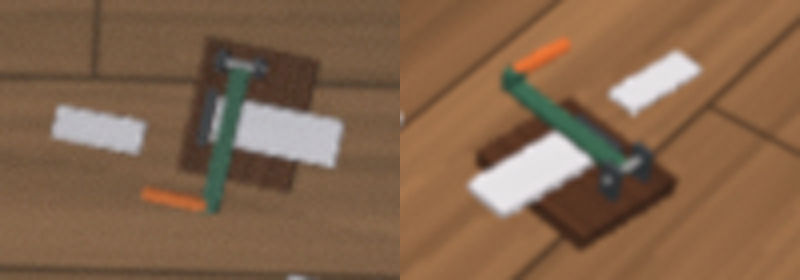

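The crop confirms the choice: the middle-sized plate lies under the green bar, its free end pointing right (-y). The rod runs left from the bar's free end, away from the plate. I'll refine by colour and compute the moves.

```bash
python3 - <<'E'
from h import *
for c,box in (("top",(170,240,110,210)),("scene",(95,165,275,375))):
    im=arm.grab_frame(c);hsv=cv2.cvtColor(im,cv2.COLOR_RGB2HSV).astype(int)
    b=np.zeros(im.shape[:2],bool);b[box[0]:box[1],box[2]:box[3]]=1
    w=b&(hsv[...,1]<40)&(hsv[...,2]>150)
    n,l,st,_=cv2.connectedComponentsWithStats(w.astype(np.uint8))
    for i in range(1,n):
        if st[i,4]>30: print(c,"white",rect(c,l==i,.026))
    o=b&(hsv[...,0]<14)&(hsv[...,1]>190)&(hsv[...,2]>170)
    print(c,"orange",rect(c,o,.043))
    g=b&(hsv[...,0]>60)&(hsv[...,0]<95)&(hsv[...,1]>80)
    print(c,"green",rect(c,g,.045))
go((.5,-.1,.25),-100); go((.388,.383,.12),-100)
E
```

```text
top white c=(445,448) L=78 W=30 long-axis yaw=80.8 n=190 mean=[445. 448.]
top white c=(444,281) L=88 W=41 long-axis yaw=80.1 n=290 mean=[444. 281.]
top orange c=(0,0) L=0 W=0 long-axis yaw=0.0 n=0 mean=[nan nan]
top green c=(439,333) L=112 W=10 long-axis yaw=-10.1 n=76 mean=[439. 332.]
scene white c=(456,430) L=80 W=31 long-axis yaw=80.2 n=162 mean=[456. 429.]
scene white c=(445,281) L=95 W=46 long-axis yaw=79.8 n=327 mean=[445. 280.]
scene orange c=(383,379) L=44 W=7 long-axis yaw=77.0 n=25 mean=[382. 378.]
scene green c=(436,326) L=123 W=16 long-axis yaw=-9.6 n=126 mean=[440. 325.]
d cm [-42.95  40.02  -2.34] turn [  0.    0.  -58.7]
d cm [-50.06  89.09  10.66] turn [  0.    0.  -58.7]h.py:12: RuntimeWarning: Mean of empty slice.
  return f"c=({cx:.0f},{cy:.0f}) L={w:.0f} W={h:.0f} long-axis yaw={(a+90)%180-90:.1f} n={len(u)} mean={np.round(p.mean(0)*1000)}"
  ret = um.true_divide(
```

```bash
python3 -m crank '[{"dx":-6,"dy":6,"dz":-2,"wz":-8},{"dx":-12,"dy":11,"dz":-2,"wz":-16},{"dx":-18,"dy":17,"dz":-2,"wz":-24},{"dx":-24,"dy":22,"dz":-2,"wz":-32},{"dx":-30,"dy":28,"dz":-2,"wz":-40},{"dx":-36,"dy":34,"dz":-2,"wz":-48},{"dx":-43,"dy":40,"dz":-2,"wz":-56},{"dx":-43,"dy":40,"dz":-2,"wz":-58.7},{"dx":-43,"dy":40,"dz":-2,"wz":-58.7},{"dx":-43,"dy":40,"dz":-2,"wz":-58.7}]' 6 20; python3 -c "
from h import *
go((.386,.3815,.11),-100)"
```

```text
d cm [-49.82  89.02  11.66] turn [  0.    0.  -58.7]$[0]: bad value
```

```bash
python3 -m crank '[{"dx":-6,"dy":6,"dz":-2,"wx":0,"wy":0,"wz":-8},{"dx":-12,"dy":11,"dz":-2,"wx":0,"wy":0,"wz":-16},{"dx":-18,"dy":17,"dz":-2,"wx":0,"wy":0,"wz":-24},{"dx":-24,"dy":22,"dz":-2,"wx":0,"wy":0,"wz":-32},{"dx":-30,"dy":28,"dz":-2,"wx":0,"wy":0,"wz":-40},{"dx":-36,"dy":34,"dz":-2,"wx":0,"wy":0,"wz":-48},{"dx":-43,"dy":40,"dz":-2,"wx":0,"wy":0,"wz":-56},{"dx":-43,"dy":40,"dz":-2,"wx":0,"wy":0,"wz":-58.7},{"dx":-43,"dy":40,"dz":-2,"wx":0,"wy":0,"wz":-58.7},{"dx":-43,"dy":40,"dz":-2,"wx":0,"wy":0,"wz":-58.7}]' 6 20; python3 -c "
from h import *
go((.386,.3815,.11),-100)"
```

```text
t: 3.05
eef_pos: [0.5016, -0.0972, 0.2468]
ee_rot: [-3.141, 0.0, -1.743]
force: [0.5, -0.9, 0.1]
width: 0.0602
gripper_force: 0.0
d cm [-45.19  19.58  13.68] turn [-0.   0.   0.2]
```

```bash
python3 -m crank '[{"dx":-6,"dy":3,"dz":0,"wx":0,"wy":0,"wz":0},{"dx":-12,"dy":5,"dz":0,"wx":0,"wy":0,"wz":0},{"dx":-17,"dy":8,"dz":0,"wx":0,"wy":0,"wz":0},{"dx":-23,"dy":10,"dz":2,"wx":0,"wy":0,"wz":0},{"dx":-28,"dy":12.5,"dz":4,"wx":0,"wy":0,"wz":0},{"dx":-34,"dy":15,"dz":7,"wx":0,"wy":0,"wz":0},{"dx":-40,"dy":17.5,"dz":10,"wx":0,"wy":0,"wz":0},{"dx":-45.2,"dy":19.6,"dz":13.7,"wx":0,"wy":0,"wz":0},{"dx":-45.2,"dy":19.6,"dz":13.7,"wx":0,"wy":0,"wz":0},{"dx":-45.2,"dy":19.6,"dz":13.7,"wx":0,"wy":0,"wz":0}]' 4; python3 -c "
from h import *
a=arm.grab_frame('top')[150:250,100:220]; b=arm.grab_frame('scene')[60:160,260:380]
cv2.imwrite('pics/c2.png',np.hstack([cv2.resize(x[:,:,::-1],(400,333),interpolation=cv2.INTER_CUBIC) for x in (a,b)]))
go((.386,.3815,.024),-100)"
```

```text
t: 4.3
eef_pos: [0.3854, 0.3797, 0.1085]
ee_rot: [3.141, -0.002, -1.744]
force: [0.6, -0.6, -0.4]
width: 0.0398
gripper_force: 0.0
d cm [-0.27  0.06  8.6 ] turn [-0. -0.  0.]
```

View pics/c2.png

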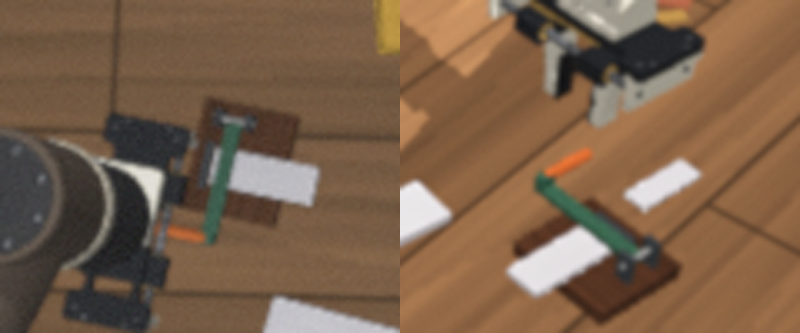

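The top view shows the open fingers straddling the orange rod at about (185,235), clear of the base. I'll descend and grip.

```bash
python3 -m crank '[{"dx":-0.2,"dy":0,"dz":3,"wx":0,"wy":0,"wz":0},{"dx":-0.2,"dy":0,"dz":5,"wx":0,"wy":0,"wz":0},{"dx":-0.2,"dy":0,"dz":7,"wx":0,"wy":0,"wz":0},{"dx":-0.2,"dy":0,"dz":8,"wx":0,"wy":0,"wz":0},{"dx":-0.2,"dy":0,"dz":8.6,"wx":0,"wy":0,"wz":0},{"dx":-0.2,"dy":0,"dz":8.6,"wx":0,"wy":0,"wz":0},{"dx":-0.2,"dy":0,"dz":8.6,"wx":0,"wy":0,"wz":0},{"dx":-0.2,"dy":0,"dz":8.6,"wx":0,"wy":0,"wz":0},{"dx":-0.2,"dy":0,"dz":8.6,"wx":0,"wy":0,"wz":0},{"dx":-0.2,"dy":0,"dz":8.6,"wx":0,"wy":0,"wz":0}]' 4 && python3 -m crank '[{"dx":0,"dy":0,"dz":0,"wx":0,"wy":0,"wz":0},{"dx":0,"dy":0,"dz":0,"wx":0,"wy":0,"wz":0},{"dx":0,"dy":0,"dz":0,"wx":0,"wy":0,"wz":0},{"dx":0,"dy":0,"dz":0,"wx":0,"wy":0,"wz":0},{"dx":0,"dy":0,"dz":0,"wx":0,"wy":0,"wz":0},{"dx":0,"dy":0,"dz":0,"wx":0,"wy":0,"wz":0},{"dx":0,"dy":0,"dz":0,"wx":0,"wy":0,"wz":0},{"dx":0,"dy":0,"dz":0,"wx":0,"wy":0,"wz":0},{"dx":0,"dy":0,"dz":0,"wx":0,"wy":0,"wz":0},{"dx":0,"dy":0,"dz":0,"wx":0,"wy":0,"wz":0}]' 0 10; python3 -c "
import numpy as np
for a in np.arange(.13,1.31,.13):
  # rod rel. hinge (-125,+6), lifted
  x=-12.5*np.cos(a)+.6*np.sin(a); z=12.5*np.sin(a)+.6*np.cos(a)
  print(round(a,2),'toward hinge',round(x+12.5,1),'up',round(z-.6,1))"
```

```text
t: 5.65
eef_pos: [0.3863, 0.3812, 0.0237]
ee_rot: [-3.142, 0.0, -1.745]
force: [-0.3, 0.3, 0.4]
width: 0.0402
gripper_force: 0.0
t: 6.9
eef_pos: [0.3863, 0.3811, 0.0236]
ee_rot: [-3.142, 0.0, -1.745]
force: [1.9, 0.1, -0.8]
width: 0.0115
gripper_force: 10.0
0.13 toward hinge 0.2 up 1.6
0.26 toward hinge 0.6 up 3.2
0.39 toward hinge 1.2 up 4.7
0.52 toward hinge 2.0 up 6.1
0.65 toward hinge 2.9 up 7.4
0.78 toward hinge 4.0 up 8.6
0.91 toward hinge 5.3 up 9.6
1.04 toward hinge 6.7 up 10.5
1.17 toward hinge 8.2 up 11.1
1.3 toward hinge 9.7 up 11.6
```

```bash
python3 -m crank '[{"dx":0,"dy":-0.2,"dz":-1.6,"wx":0,"wy":0,"wz":0},{"dx":0,"dy":-0.6,"dz":-3.2,"wx":0,"wy":0,"wz":0},{"dx":0,"dy":-1.2,"dz":-4.7,"wx":0,"wy":0,"wz":0},{"dx":0,"dy":-2,"dz":-6.1,"wx":0,"wy":0,"wz":0},{"dx":0,"dy":-2.9,"dz":-7.4,"wx":0,"wy":0,"wz":0},{"dx":0,"dy":-4,"dz":-8.6,"wx":0,"wy":0,"wz":0},{"dx":0,"dy":-5.3,"dz":-9.6,"wx":0,"wy":0,"wz":0},{"dx":0,"dy":-6.7,"dz":-10.5,"wx":0,"wy":0,"wz":0},{"dx":0,"dy":-8.2,"dz":-11.1,"wx":0,"wy":0,"wz":0},{"dx":0,"dy":-9.7,"dz":-11.6,"wx":0,"wy":0,"wz":0}]' ; python3 -c "
from h import *
a=arm.grab_frame('top')[150:250,100:220]; b=arm.grab_frame('scene')[60:160,260:380]
cv2.imwrite('pics/c3.png',np.hstack([cv2.resize(x[:,:,::-1],(400,333),interpolation=cv2.INTER_CUBIC) for x in (a,b)]))"
```

```text
t: 8.15
eef_pos: [0.4822, 0.3641, 0.1406]
ee_rot: [3.141, 0.0, -1.745]
force: [-3.3, 0.5, 2.1]
width: 0.0116
gripper_force: 10.0
```

View pics/c3.png

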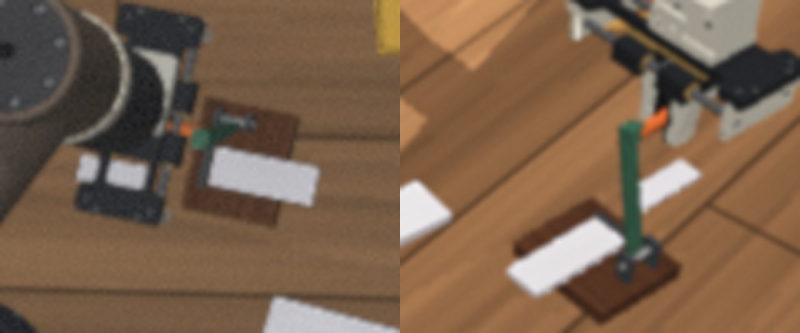

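The bar stands nearly upright, held by its rod, and the plate is fully visible in place. I'll release, rise and re-measure the plate.

```bash
python3 -m crank '[{"dx":0,"dy":0,"dz":0,"wx":0,"wy":0,"wz":0},{"dx":0,"dy":0,"dz":0,"wx":0,"wy":0,"wz":0},{"dx":0,"dy":0,"dz":0,"wx":0,"wy":0,"wz":0},{"dx":0,"dy":0,"dz":0,"wx":0,"wy":0,"wz":0},{"dx":0,"dy":0,"dz":0,"wx":0,"wy":0,"wz":0},{"dx":0,"dy":0,"dz":-1,"wx":0,"wy":0,"wz":0},{"dx":0,"dy":0,"dz":-2,"wx":0,"wy":0,"wz":0},{"dx":0,"dy":0,"dz":-4,"wx":0,"wy":0,"wz":0},{"dx":0,"dy":0,"dz":-6,"wx":0,"wy":0,"wz":0},{"dx":0,"dy":0,"dz":-8,"wx":0,"wy":0,"wz":0}]' 6 ; python3 -c "
from h import *
for c,box in (('top',(170,240,110,210)),('scene',(95,165,275,375))):
    im=arm.grab_frame(c);hsv=cv2.cvtColor(im,cv2.COLOR_RGB2HSV).astype(int)
    b=np.zeros(im.shape[:2],bool);b[box[0]:box[1],box[2]:box[3]]=1
    w=b&(hsv[...,1]<40)&(hsv[...,2]>150)
    n,l,st,_=cv2.connectedComponentsWithStats(w.astype(np.uint8))
    for i in range(1,n):
        if st[i,4]>30: print(c,'white',rect(c,l==i,.026))
    print(c,[(np.round(d['centre'],3),d['confidence']) for d in arm.mark_of(c,'flat_plate')])
    print(c,[(np.round(d['centre'],3),d['confidence']) for d in arm.mark_of(c,'bar_handle')])
go((.437,.2545,.007),-100)
"
```

```text
t: 9.5
eef_pos: [0.482, 0.3644, 0.2212]
ee_rot: [-3.141, 0.001, -1.745]
force: [-0.6, 0.1, -0.0]
width: 0.06
gripper_force: 0.0
top white c=(446,293) L=111 W=41 long-axis yaw=80.1 n=360 mean=[446. 292.]
top [(array([0.447, 0.292, 0.019]), 0.87), (array([ 0.275,  0.21 , -0.004]), 0.67)]
top [(array([0.484, 0.366, 0.158]), 0.51), (array([ 0.644, -0.078,  0.   ]), 0.5)]
scene white c=(456,430) L=80 W=31 long-axis yaw=80.2 n=143 mean=[458. 433.]
scene white c=(446,290) L=115 W=45 long-axis yaw=79.8 n=389 mean=[446. 289.]
scene [(array([ 0.277,  0.212, -0.001]), 0.9), (array([0.44 , 0.294, 0.017]), 0.87), (array([ 0.445,  0.453, -0.001]), 0.62)]
scene [(array([0.484, 0.364, 0.159]), 0.52), (array([0.644, 0.105, 0.001]), 0.42)]
d cm [11.55  2.47 21.21] turn [ 0. -0. -0.]
```

```bash
python3 -m crank '[{"dx":4,"dy":1,"dz":0,"wx":0,"wy":0,"wz":0},{"dx":8,"dy":2,"dz":0,"wx":0,"wy":0,"wz":0},{"dx":11.5,"dy":2.3,"dz":3,"wx":0,"wy":0,"wz":0},{"dx":11.5,"dy":2.3,"dz":8,"wx":0,"wy":0,"wz":0},{"dx":11.5,"dy":2.3,"dz":13,"wx":0,"wy":0,"wz":0},{"dx":11.5,"dy":2.3,"dz":17,"wx":0,"wy":0,"wz":0},{"dx":11.5,"dy":2.3,"dz":19,"wx":0,"wy":0,"wz":0},{"dx":11.5,"dy":2.3,"dz":20.5,"wx":0,"wy":0,"wz":0},{"dx":11.5,"dy":2.3,"dz":21.3,"wx":0,"wy":0,"wz":0},{"dx":11.5,"dy":2.3,"dz":21.3,"wx":0,"wy":0,"wz":0}]' 6 && python3 -m crank '[{"dx":0,"dy":0,"dz":0,"wx":0,"wy":0,"wz":0},{"dx":0,"dy":0,"dz":0,"wx":0,"wy":0,"wz":0},{"dx":0,"dy":0,"dz":0,"wx":0,"wy":0,"wz":0},{"dx":0,"dy":0,"dz":0,"wx":0,"wy":0,"wz":0},{"dx":0,"dy":0,"dz":0,"wx":0,"wy":0,"wz":0},{"dx":0,"dy":0,"dz":0,"wx":0,"wy":0,"wz":0},{"dx":0,"dy":0,"dz":0,"wx":0,"wy":0,"wz":0},{"dx":0,"dy":0,"dz":0,"wx":0,"wy":0,"wz":0},{"dx":0,"dy":0,"dz":0,"wx":0,"wy":0,"wz":0},{"dx":0,"dy":0,"dz":0,"wx":0,"wy":0,"wz":0}]' 0 30
```

```text
t: 11.05
eef_pos: [0.4392, 0.255, 0.0064]
ee_rot: [3.141, -0.0, -1.745]
force: [0.6, 0.6, -0.2]
width: 0.06
gripper_force: 0.0
t: 12.3
eef_pos: [0.4395, 0.2553, 0.0069]
ee_rot: [-3.141, 0.001, -1.745]
force: [-1.1, -1.4, 5.7]
width: 0.04
gripper_force: 30.0
```

```bash
python3 -m crank '[{"dx":0,"dy":0,"dz":-0.2,"wx":0,"wy":0,"wz":0},{"dx":1,"dy":0,"dz":-0.2,"wx":0,"wy":0,"wz":0},{"dx":2.5,"dy":0,"dz":-0.3,"wx":0,"wy":0,"wz":0},{"dx":4.5,"dy":0,"dz":-0.3,"wx":0,"wy":0,"wz":0},{"dx":6.5,"dy":0,"dz":-0.3,"wx":0,"wy":0,"wz":0},{"dx":8.5,"dy":0,"dz":-0.5,"wx":0,"wy":0,"wz":0},{"dx":10.5,"dy":0,"dz":-2,"wx":0,"wy":0,"wz":0},{"dx":12,"dy":0,"dz":-5,"wx":0,"wy":0,"wz":0},{"dx":12,"dy":0,"dz":-9,"wx":0,"wy":0,"wz":0},{"dx":12,"dy":0,"dz":-13,"wx":0,"wy":0,"wz":0}]'; python3 -c "
from h import *
go((.631,-.299,.1),-95)
a=arm.grab_frame('scene');cv2.imwrite('pics/s4.png',cv2.resize(a[60:260,180:400,::-1],(660,600)))"
```

```text
t: 13.55
eef_pos: [0.4179, 0.1355, 0.1379]
ee_rot: [3.142, -0.0, -1.746]
force: [0.6, 1.2, -1.1]
width: 0.0394
gripper_force: 30.0
d cm [ 39.07 -28.56   3.79] turn [ 0. -0. -5.]
```

View pics/s4.png

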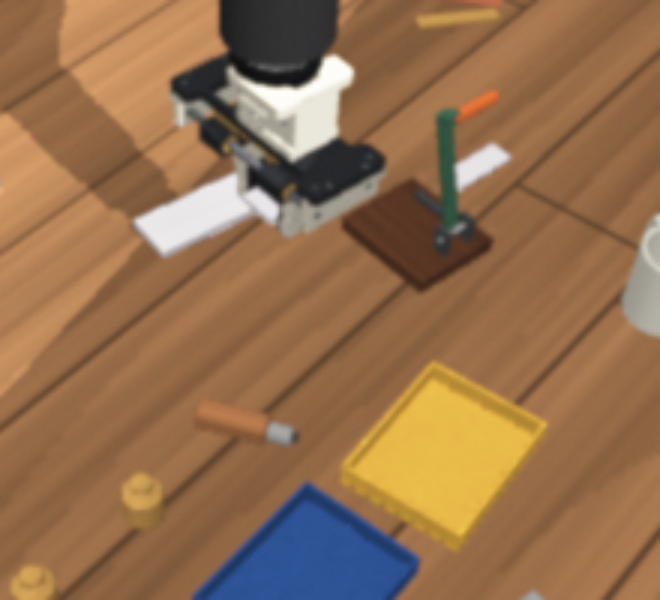

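The plate is out and held (white edge between the fingers at (262,205)). The bar stays up, and the white strip at (195,215) is the large decoy on the bench. Next, carry it to the red tray.

```bash
python3 -m crank '[{"dx":4,"dy":-3,"dz":0,"wx":0,"wy":0,"wz":0},{"dx":9,"dy":-6.5,"dz":0,"wx":0,"wy":0,"wz":-1},{"dx":14,"dy":-10,"dz":0,"wx":0,"wy":0,"wz":-2},{"dx":19,"dy":-14,"dz":0,"wx":0,"wy":0,"wz":-3},{"dx":24,"dy":-17.5,"dz":0,"wx":0,"wy":0,"wz":-4},{"dx":29,"dy":-21,"dz":0,"wx":0,"wy":0,"wz":-5},{"dx":34,"dy":-25,"dz":0,"wx":0,"wy":0,"wz":-5},{"dx":37,"dy":-27,"dz":1,"wx":0,"wy":0,"wz":-5},{"dx":39.1,"dy":-28.6,"dz":3,"wx":0,"wy":0,"wz":-5},{"dx":39.1,"dy":-28.6,"dz":3.8,"wx":0,"wy":0,"wz":-5}]'; python3 -c "
from h import *
go((.631,-.299,.007),-95)
a=arm.grab_frame('scene');b=arm.grab_frame('top')
cv2.imwrite('pics/s5.png',np.hstack([cv2.resize(a[200:384,150:350,::-1],(400,368)),cv2.resize(b[110:202,280:380,::-1],(400,368))]))"
```

```text
t: 14.85
eef_pos: [0.6307, -0.3, 0.0961]
ee_rot: [3.139, 0.0, -1.661]
force: [-0.3, -0.9, -1.6]
width: 0.0397
gripper_force: 30.0
d cm [-0.1  -0.05  8.91] turn [ 0.2  0.  -0.2]
```

View pics/s5.png

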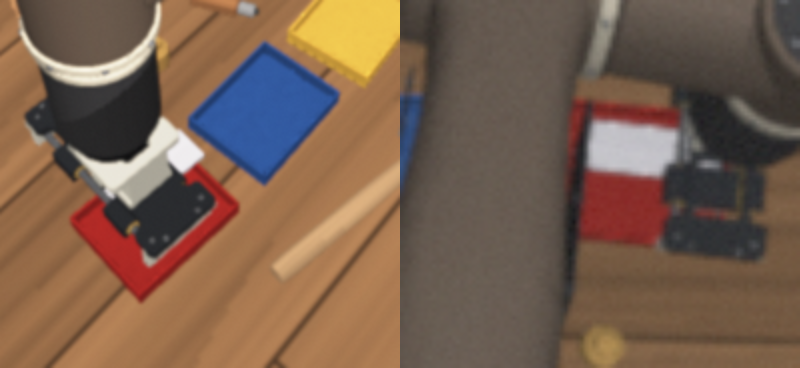

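The plate lies level over the red tray. Its offset in the top view matches the parallax of its height. I'll lower and release.

```bash
python3 -m crank '[{"dx":-0.1,"dy":0,"dz":2.5,"wx":0,"wy":0,"wz":0},{"dx":-0.1,"dy":0,"dz":5,"wx":0,"wy":0,"wz":0},{"dx":-0.1,"dy":0,"dz":7,"wx":0,"wy":0,"wz":0},{"dx":-0.1,"dy":0,"dz":8.3,"wx":0,"wy":0,"wz":0},{"dx":-0.1,"dy":0,"dz":8.9,"wx":0,"wy":0,"wz":0},{"dx":-0.1,"dy":0,"dz":8.9,"wx":0,"wy":0,"wz":0},{"dx":-0.1,"dy":0,"dz":8.9,"wx":0,"wy":0,"wz":0},{"dx":-0.1,"dy":0,"dz":8.9,"wx":0,"wy":0,"wz":0},{"dx":-0.1,"dy":0,"dz":8.9,"wx":0,"wy":0,"wz":0},{"dx":-0.1,"dy":0,"dz":8.9,"wx":0,"wy":0,"wz":0}]' && python3 -m crank '[{"dx":0,"dy":0,"dz":0,"wx":0,"wy":0,"wz":0},{"dx":0,"dy":0,"dz":0,"wx":0,"wy":0,"wz":0},{"dx":0,"dy":0,"dz":0,"wx":0,"wy":0,"wz":0},{"dx":0,"dy":0,"dz":0,"wx":0,"wy":0,"wz":0},{"dx":0,"dy":0,"dz":-0.3,"wx":0,"wy":0,"wz":0},{"dx":0,"dy":0,"dz":-1,"wx":0,"wy":0,"wz":0},{"dx":0,"dy":0,"dz":-3,"wx":0,"wy":0,"wz":0},{"dx":0,"dy":0,"dz":-7,"wx":0,"wy":0,"wz":0},{"dx":0,"dy":0,"dz":-11,"wx":0,"wy":0,"wz":0},{"dx":0,"dy":0,"dz":-15,"wx":0,"wy":0,"wz":0}]' 5; python3 -c "
from h import *
go((.482,-.232,.15),-95)
go((.482,-.232,.15),-128)"
```

```text
t: 16.2
eef_pos: [0.6323, -0.2969, 0.0098]
ee_rot: [-3.141, -0.0, -1.658]
force: [-0.2, 0.2, -0.7]
width: 0.0396
gripper_force: 30.0
t: 17.45
eef_pos: [0.6324, -0.297, 0.1628]
ee_rot: [-3.14, -0.0, -1.658]
force: [1.3, -0.6, -0.2]
width: 0.05
gripper_force: 0.0
d cm [-5.16 15.55  1.25] turn [-0.1 -0.   0. ]
d cm [-5.16 15.55  1.25] turn [-0.1  0.  33. ]
```

```bash
python3 -m crank '[{"dx":-1,"dy":4,"dz":0,"wx":0,"wy":0,"wz":0},{"dx":-3,"dy":9,"dz":0,"wx":0,"wy":0,"wz":0},{"dx":-5.2,"dy":13,"dz":1,"wx":0,"wy":0,"wz":0},{"dx":-5.2,"dy":15.5,"dz":4,"wx":0,"wy":0,"wz":0},{"dx":-5.2,"dy":15.5,"dz":8,"wx":0,"wy":0,"wz":0},{"dx":-5.2,"dy":15.5,"dz":10,"wx":0,"wy":0,"wz":0},{"dx":-5.2,"dy":15.5,"dz":10,"wx":0,"wy":0,"wz":0},{"dx":-5.2,"dy":15.5,"dz":10,"wx":0,"wy":0,"wz":0},{"dx":-5.2,"dy":15.5,"dz":10,"wx":0,"wy":0,"wz":0},{"dx":-5.2,"dy":15.5,"dz":10,"wx":0,"wy":0,"wz":0}]' 6.5; python3 -c "
from h import *
a=arm.grab_frame('scene')
cv2.imwrite('pics/s6.png',cv2.resize(a[200:384,130:330,::-1],(600,552)))
go((.483,-.233,.003),-95)
for c in ('top','scene'):
  for n in ('flat_plate','weight_1'): print(c,n,[(np.round(d['centre'],3),round(d['confidence'],2)) for d in arm.mark_of(c,n)])"
```

```text
t: 18.7
eef_pos: [0.4828, -0.2316, 0.0604]
ee_rot: [-3.14, -0.0, -1.658]
force: [0.3, -0.2, -1.0]
width: 0.065
gripper_force: 0.0
d cm [ 0.14 -0.03  5.72] turn [-0.1 -0.   0. ]
top flat_plate [(array([ 0.635, -0.262,  0.103]), 0.81), (array([0.483, 0.363, 0.158]), 0.68), (array([0.444, 0.453, 0.002]), 0.55), (array([ 0.42 , -0.428, -0.001]), 0.3)]
top weight_1 [(array([ 0.484, -0.23 ,  0.002]), 0.5)]
scene flat_plate [(array([0.276, 0.212, 0.   ]), 0.74), (array([ 0.631, -0.261,  0.004]), 0.71), (array([0.446, 0.451, 0.002]), 0.56)]
scene weight_1 [(array([ 0.48 , -0.236,  0.002]), 0.57), (array([ 0.486, -0.108,  0.002]), 0.54)]
```

View pics/s6.png

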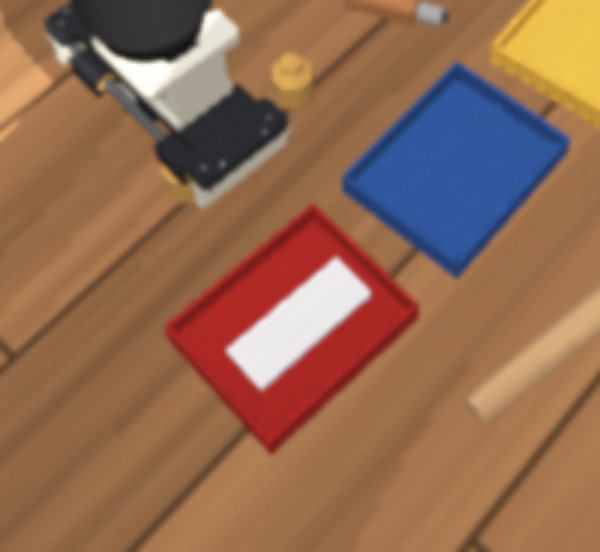

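The plate lies flat and central in the red tray (300,323). The first weight sits between the fingers (175,185), so I'll descend and grip.

```bash
python3 -m crank '[{"dx":0.1,"dy":0,"dz":2,"wx":0,"wy":0,"wz":0},{"dx":0.1,"dy":0,"dz":4,"wx":0,"wy":0,"wz":0},{"dx":0.1,"dy":0,"dz":5.2,"wx":0,"wy":0,"wz":0},{"dx":0.1,"dy":0,"dz":5.7,"wx":0,"wy":0,"wz":0},{"dx":0.1,"dy":0,"dz":5.7,"wx":0,"wy":0,"wz":0},{"dx":0.1,"dy":0,"dz":5.7,"wx":0,"wy":0,"wz":0},{"dx":0.1,"dy":0,"dz":5.7,"wx":0,"wy":0,"wz":0},{"dx":0.1,"dy":0,"dz":5.7,"wx":0,"wy":0,"wz":0},{"dx":0.1,"dy":0,"dz":5.7,"wx":0,"wy":0,"wz":0},{"dx":0.1,"dy":0,"dz":5.7,"wx":0,"wy":0,"wz":0}]' && python3 -m crank '[{"dx":0,"dy":0,"dz":0,"wx":0,"wy":0,"wz":0},{"dx":0,"dy":0,"dz":0,"wx":0,"wy":0,"wz":0},{"dx":0,"dy":0,"dz":0,"wx":0,"wy":0,"wz":0},{"dx":0,"dy":0,"dz":0,"wx":0,"wy":0,"wz":0},{"dx":0,"dy":0,"dz":0,"wx":0,"wy":0,"wz":0},{"dx":0,"dy":0,"dz":0,"wx":0,"wy":0,"wz":0},{"dx":0,"dy":0,"dz":0,"wx":0,"wy":0,"wz":0},{"dx":0,"dy":0,"dz":-2,"wx":0,"wy":0,"wz":0},{"dx":0,"dy":0,"dz":-5,"wx":0,"wy":0,"wz":0},{"dx":0,"dy":0,"dz":-10,"wx":0,"wy":0,"wz":0}]' 0 35; python3 -c "
from h import *
go((.637,-.110,.009),-92)"
```

```text
t: 20.2
eef_pos: [0.4823, -0.2325, 0.0026]
ee_rot: [-3.141, 0.0, -1.658]
force: [0.5, -0.2, 0.4]
width: 0.065
gripper_force: 0.0
t: 21.45
eef_pos: [0.4811, -0.2322, 0.102]
ee_rot: [3.138, 0.0, -1.658]
force: [1.3, 0.2, -1.9]
width: 0.0345
gripper_force: 35.0
d cm [-13.54 -14.5    9.25] turn [ 0.2  0.  -3. ]
```

```bash
python3 -m crank '[{"dx":-4,"dy":-4,"dz":-1,"wx":0,"wy":0,"wz":0},{"dx":-8,"dy":-8,"dz":-1,"wx":0,"wy":0,"wz":-1},{"dx":-11.5,"dy":-12,"dz":0,"wx":0,"wy":0,"wz":-3},{"dx":-13.5,"dy":-14.5,"dz":1,"wx":0,"wy":0,"wz":-3},{"dx":-13.5,"dy":-14.5,"dz":3.5,"wx":0,"wy":0,"wz":-3},{"dx":-13.5,"dy":-14.5,"dz":6,"wx":0,"wy":0,"wz":-3},{"dx":-13.5,"dy":-14.5,"dz":8,"wx":0,"wy":0,"wz":-3},{"dx":-13.5,"dy":-14.5,"dz":9,"wx":0,"wy":0,"wz":-3},{"dx":-13.5,"dy":-14.5,"dz":9.3,"wx":0,"wy":0,"wz":-3},{"dx":-13.5,"dy":-14.5,"dz":9.3,"wx":0,"wy":0,"wz":-3}]'
```

```text
t: 22.7
eef_pos: [0.6389, -0.1107, 0.01]
ee_rot: [-3.141, 0.0, -1.606]
force: [0.3, 0.8, -2.6]
width: 0.0352
gripper_force: 35.0
```

```bash
python3 -m crank '[{"dx":0,"dy":0,"dz":0.1,"wx":0,"wy":0,"wz":0},{"dx":0,"dy":0,"dz":0.2,"wx":0,"wy":0,"wz":0},{"dx":0,"dy":0,"dz":0.2,"wx":0,"wy":0,"wz":0},{"dx":0,"dy":0,"dz":0.2,"wx":0,"wy":0,"wz":0},{"dx":0,"dy":0,"dz":0.2,"wx":0,"wy":0,"wz":0},{"dx":0,"dy":0,"dz":0.2,"wx":0,"wy":0,"wz":0},{"dx":0,"dy":0,"dz":0.2,"wx":0,"wy":0,"wz":0},{"dx":0,"dy":0,"dz":0.2,"wx":0,"wy":0,"wz":0},{"dx":0,"dy":0,"dz":0.2,"wx":0,"wy":0,"wz":0},{"dx":0,"dy":0,"dz":0.2,"wx":0,"wy":0,"wz":0}]' && python3 -m crank '[{"dx":0,"dy":0,"dz":0,"wx":0,"wy":0,"wz":0},{"dx":0,"dy":0,"dz":0,"wx":0,"wy":0,"wz":0},{"dx":0,"dy":0,"dz":0,"wx":0,"wy":0,"wz":0},{"dx":0,"dy":0,"dz":0,"wx":0,"wy":0,"wz":0},{"dx":0,"dy":0,"dz":0,"wx":0,"wy":0,"wz":0},{"dx":0,"dy":0,"dz":-0.5,"wx":0,"wy":0,"wz":0},{"dx":0,"dy":0,"dz":-2,"wx":0,"wy":0,"wz":0},{"dx":0,"dy":0,"dz":-4,"wx":0,"wy":0,"wz":0},{"dx":0,"dy":0,"dz":-8,"wx":0,"wy":0,"wz":0},{"dx":0,"dy":0,"dz":-12,"wx":0,"wy":0,"wz":0}]' 5; python3 -c "
from h import *
go((.4845,-.106,.003),-92)"
```

```text
t: 23.95
eef_pos: [0.6384, -0.1107, 0.0075]
ee_rot: [3.142, -0.0, -1.606]
force: [-0.1, 0.5, -1.2]
width: 0.0351
gripper_force: 35.0
t: 25.2
eef_pos: [0.6385, -0.1108, 0.1299]
ee_rot: [-3.141, -0.0, -1.606]
force: [1.1, -1.0, 0.2]
width: 0.0502
gripper_force: 0.0
d cm [ 0.05 15.42 12.68] turn [-0. -0.  0.]
```

```bash
python3 -m crank '[{"dx":0,"dy":4,"dz":0,"wx":0,"wy":0,"wz":0},{"dx":0,"dy":8,"dz":0,"wx":0,"wy":0,"wz":0},{"dx":0,"dy":12,"dz":0,"wx":0,"wy":0,"wz":0},{"dx":0,"dy":15.4,"dz":1,"wx":0,"wy":0,"wz":0},{"dx":0,"dy":15.4,"dz":5,"wx":0,"wy":0,"wz":0},{"dx":0,"dy":15.4,"dz":8,"wx":0,"wy":0,"wz":0},{"dx":0,"dy":15.4,"dz":10.5,"wx":0,"wy":0,"wz":0},{"dx":0,"dy":15.4,"dz":12,"wx":0,"wy":0,"wz":0},{"dx":0,"dy":15.4,"dz":12.7,"wx":0,"wy":0,"wz":0},{"dx":0,"dy":15.4,"dz":12.7,"wx":0,"wy":0,"wz":0}]' 6.5 && python3 -m crank '[{"dx":0,"dy":0,"dz":0,"wx":0,"wy":0,"wz":0},{"dx":0,"dy":0,"dz":0,"wx":0,"wy":0,"wz":0},{"dx":0,"dy":0,"dz":0,"wx":0,"wy":0,"wz":0},{"dx":0,"dy":0,"dz":0,"wx":0,"wy":0,"wz":0},{"dx":0,"dy":0,"dz":0,"wx":0,"wy":0,"wz":0},{"dx":0,"dy":0,"dz":0,"wx":0,"wy":0,"wz":0},{"dx":0,"dy":0,"dz":0,"wx":0,"wy":0,"wz":0},{"dx":0,"dy":0,"dz":-2,"wx":0,"wy":0,"wz":0},{"dx":0,"dy":0,"dz":-5,"wx":0,"wy":0,"wz":0},{"dx":0,"dy":0,"dz":-10,"wx":0,"wy":0,"wz":0}]' 0 35; python3 -c "
from h import *
go((.637,-.046,.009),-92)
a=arm.grab_frame('scene')
cv2.imwrite('pics/s7.png',cv2.resize(a[180:364,150:350,::-1],(600,552)))"
```

```text
t: 26.45
eef_pos: [0.485, -0.1053, 0.0011]
ee_rot: [-3.141, 0.0, -1.605]
force: [0.0, -0.3, -0.1]
width: 0.065
gripper_force: 0.0
t: 27.7
eef_pos: [0.4829, -0.1054, 0.0998]
ee_rot: [3.137, -0.0, -1.606]
force: [1.4, 0.3, -2.2]
width: 0.0347
gripper_force: 35.0
d cm [ -6.49 -15.23   9.01] turn [ 0.3 -0.  -0. ]
```

View pics/s7.png

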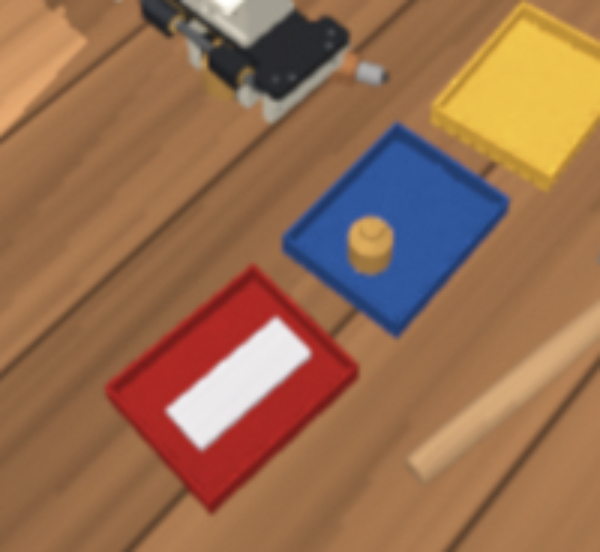

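The first weight stands upright in the blue tray (370,243) and the second is in the gripper (215,85).

```bash
python3 -m crank '[{"dx":-2,"dy":-4,"dz":-1,"wx":0,"wy":0,"wz":0},{"dx":-4,"dy":-8,"dz":-1,"wx":0,"wy":0,"wz":0},{"dx":-6,"dy":-12,"dz":0,"wx":0,"wy":0,"wz":0},{"dx":-6.5,"dy":-15.2,"dz":1,"wx":0,"wy":0,"wz":0},{"dx":-6.5,"dy":-15.2,"dz":3.5,"wx":0,"wy":0,"wz":0},{"dx":-6.5,"dy":-15.2,"dz":6,"wx":0,"wy":0,"wz":0},{"dx":-6.5,"dy":-15.2,"dz":8,"wx":0,"wy":0,"wz":0},{"dx":-6.5,"dy":-15.2,"dz":9,"wx":0,"wy":0,"wz":0},{"dx":-6.5,"dy":-15.2,"dz":9.3,"wx":0,"wy":0,"wz":0},{"dx":-6.5,"dy":-15.2,"dz":9.3,"wx":0,"wy":0,"wz":0}]' && python3 -m crank '[{"dx":0,"dy":0,"dz":0.1,"wx":0,"wy":0,"wz":0},{"dx":0,"dy":0,"dz":0.1,"wx":0,"wy":0,"wz":0},{"dx":0,"dy":0,"dz":0.1,"wx":0,"wy":0,"wz":0},{"dx":0,"dy":0,"dz":0.1,"wx":0,"wy":0,"wz":0},{"dx":0,"dy":0,"dz":0.1,"wx":0,"wy":0,"wz":0},{"dx":0,"dy":0,"dz":0.1,"wx":0,"wy":0,"wz":0},{"dx":0,"dy":0,"dz":0.1,"wx":0,"wy":0,"wz":0},{"dx":0,"dy":0,"dz":0.1,"wx":0,"wy":0,"wz":0},{"dx":0,"dy":0,"dz":0.1,"wx":0,"wy":0,"wz":0},{"dx":0,"dy":0,"dz":0.1,"wx":0,"wy":0,"wz":0}]'
```

```text
t: 29.0
eef_pos: [0.6391, -0.0456, 0.0079]
ee_rot: [-3.141, 0.0, -1.606]
force: [-0.5, -0.2, -1.7]
width: 0.0348
gripper_force: 35.0
t: 30.25
eef_pos: [0.6388, -0.0457, 0.0065]
ee_rot: [3.142, -0.0, -1.606]
force: [0.6, -0.8, -2.0]
width: 0.0349
gripper_force: 35.0
```

```bash
python3 -m crank '[{"dx":0,"dy":0,"dz":0,"wx":0,"wy":0,"wz":0},{"dx":0,"dy":0,"dz":0,"wx":0,"wy":0,"wz":0},{"dx":0,"dy":0,"dz":0,"wx":0,"wy":0,"wz":0},{"dx":0,"dy":0,"dz":0,"wx":0,"wy":0,"wz":0},{"dx":0,"dy":0,"dz":0,"wx":0,"wy":0,"wz":0},{"dx":0,"dy":0,"dz":-0.5,"wx":0,"wy":0,"wz":0},{"dx":0,"dy":0,"dz":-2,"wx":0,"wy":0,"wz":0},{"dx":0,"dy":0,"dz":-4,"wx":0,"wy":0,"wz":0},{"dx":0,"dy":0,"dz":-8,"wx":0,"wy":0,"wz":0},{"dx":0,"dy":0,"dz":-12,"wx":0,"wy":0,"wz":0}]' 5; python3 -c "
from h import *
print(arm.get_state()['q'].round(2) if hasattr(arm.get_state()['q'],'round') else arm.get_state()['q'])
for c in ('top','scene'):
  a=arm.grab_frame(c)
  print(c,[(np.round(d['centre'],3),round(d['confidence'],2)) for d in arm.mark_of(c,'file_handle')])
  for d in arm.masks_of(c,'file_handle'): print(rect(c,d['pixels'],.015))
go((.490,.013,.003),-160)"
```

```text
t: 31.5
eef_pos: [0.6388, -0.0457, 0.1288]
ee_rot: [-3.141, -0.0, -1.605]
force: [0.1, -0.5, 0.5]
width: 0.0498
gripper_force: 0.0
[ 0.23  0.38 -0.2   0.   -1.   -0.27]
top [(array([ 0.496,  0.017, -0.001]), 0.43)]
c=(493,18) L=85 W=21 long-axis yaw=25.7 n=128 mean=[493.  18.]
scene [(array([0.492, 0.012, 0.001]), 0.65)]
c=(492,12) L=93 W=35 long-axis yaw=21.3 n=297 mean=[488.  10.]
d cm [-5.34 15.02 12.36] turn [ 0. -0. 68.]
```

```bash
python3 -m crank '[{"dx":-1,"dy":3,"dz":0,"wx":0,"wy":0,"wz":10},{"dx":-2,"dy":6,"dz":0,"wx":0,"wy":0,"wz":20},{"dx":-3,"dy":9,"dz":0,"wx":0,"wy":0,"wz":30},{"dx":-4,"dy":12,"dz":0,"wx":0,"wy":0,"wz":40},{"dx":-5.3,"dy":15,"dz":1,"wx":0,"wy":0,"wz":50},{"dx":-5.3,"dy":15,"dz":3,"wx":0,"wy":0,"wz":60},{"dx":-5.3,"dy":15,"dz":4,"wx":0,"wy":0,"wz":66},{"dx":-5.3,"dy":15,"dz":5,"wx":0,"wy":0,"wz":66},{"dx":-5.3,"dy":15,"dz":5,"wx":0,"wy":0,"wz":66},{"dx":-5.3,"dy":15,"dz":5,"wx":0,"wy":0,"wz":66}]' 5; python3 -c "
from h import *
a=arm.grab_frame('scene');b=arm.grab_frame('top')
cv2.imwrite('pics/s8.png',np.hstack([cv2.resize(a[140:290,210:360,::-1],(400,400)),cv2.resize(b[130:230,220:320,::-1],(400,400))]))
go((.489,.013,.003),-158)"
```

```text
t: 33.05
eef_pos: [0.4909, 0.0125, 0.0766]
ee_rot: [-3.141, -0.0, -2.756]
force: [-0.1, 0.2, -1.1]
width: 0.0503
gripper_force: 0.0
d cm [0.17 0.11 7.39] turn [-0.  0.  0.]
```

View pics/s8.png

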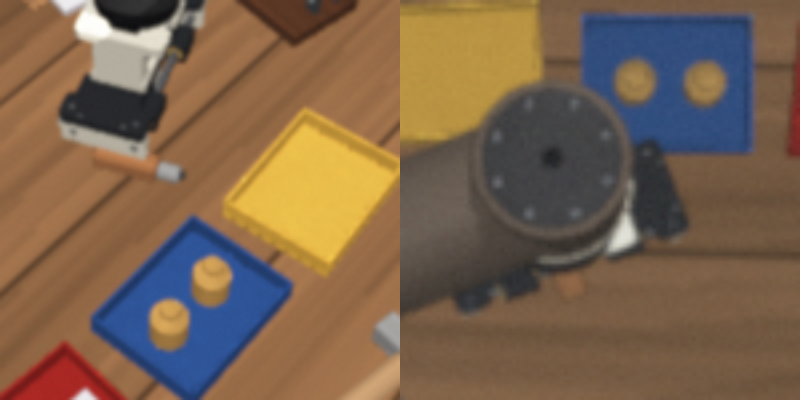

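Both weights stand in the blue tray (212,280), (168,325), and the gripper straddles the file handle. I'll descend and grip.

```bash
python3 -m crank '[{"dx":0.2,"dy":0.1,"dz":3,"wx":0,"wy":0,"wz":0},{"dx":0.2,"dy":0.1,"dz":5,"wx":0,"wy":0,"wz":0},{"dx":0.2,"dy":0.1,"dz":6.5,"wx":0,"wy":0,"wz":0},{"dx":0.2,"dy":0.1,"dz":7.4,"wx":0,"wy":0,"wz":0},{"dx":0.2,"dy":0.1,"dz":7.4,"wx":0,"wy":0,"wz":0},{"dx":0.2,"dy":0.1,"dz":7.4,"wx":0,"wy":0,"wz":0},{"dx":0.2,"dy":0.1,"dz":7.4,"wx":0,"wy":0,"wz":0},{"dx":0.2,"dy":0.1,"dz":7.4,"wx":0,"wy":0,"wz":0},{"dx":0.2,"dy":0.1,"dz":7.4,"wx":0,"wy":0,"wz":0},{"dx":0.2,"dy":0.1,"dz":7.4,"wx":0,"wy":0,"wz":0}]' && python3 -m crank '[{"dx":0,"dy":0,"dz":0,"wx":0,"wy":0,"wz":0},{"dx":0,"dy":0,"dz":0,"wx":0,"wy":0,"wz":0},{"dx":0,"dy":0,"dz":0,"wx":0,"wy":0,"wz":0},{"dx":0,"dy":0,"dz":0,"wx":0,"wy":0,"wz":0},{"dx":0,"dy":0,"dz":0,"wx":0,"wy":0,"wz":0},{"dx":0,"dy":0,"dz":0,"wx":0,"wy":0,"wz":0},{"dx":0,"dy":0,"dz":0,"wx":0,"wy":0,"wz":0},{"dx":0,"dy":0,"dz":-2,"wx":0,"wy":0,"wz":0},{"dx":0,"dy":0,"dz":-5,"wx":0,"wy":0,"wz":0},{"dx":0,"dy":0,"dz":-10,"wx":0,"wy":0,"wz":0}]' 0 25; python3 -c "
from h import *
go((.643,.104,.1),-86)"
```

```text
t: 34.4
eef_pos: [0.4885, 0.0127, 0.0026]
ee_rot: [3.142, 0.0, -2.758]
force: [-0.8, 0.4, 0.2]
width: 0.0501
gripper_force: 0.0
t: 35.65
eef_pos: [0.4871, 0.0123, 0.1023]
ee_rot: [3.141, -0.004, -2.758]
force: [1.2, 0.8, -1.0]
width: 0.0236
gripper_force: 25.0
d cm [-17.89   2.67   0.16] turn [  0.1  -0.2 -72. ]
```

```bash
python3 -m crank '[{"dx":-2,"dy":0.3,"dz":-2,"wx":0,"wy":0,"wz":-9},{"dx":-4,"dy":0.6,"dz":-2,"wx":0,"wy":0,"wz":-18},{"dx":-6.5,"dy":1,"dz":-2,"wx":0,"wy":0,"wz":-27},{"dx":-9,"dy":1.3,"dz":-2,"wx":0,"wy":0,"wz":-36},{"dx":-11.5,"dy":1.7,"dz":-2,"wx":0,"wy":0,"wz":-45},{"dx":-14,"dy":2,"dz":-2,"wx":0,"wy":0,"wz":-54},{"dx":-16,"dy":2.4,"dz":-2,"wx":0,"wy":0,"wz":-63},{"dx":-17.9,"dy":2.7,"dz":-1,"wx":0,"wy":0,"wz":-72},{"dx":-17.9,"dy":2.7,"dz":0,"wx":0,"wy":0,"wz":-72},{"dx":-17.9,"dy":2.7,"dz":0,"wx":0,"wy":0,"wz":-72}]'; python3 -c "
from h import *
go((.643,.104,.008),-86)"
```

```text
t: 36.9
eef_pos: [0.6429, 0.1043, 0.1011]
ee_rot: [3.139, -0.001, -1.504]
force: [-0.2, 0.0, 0.0]
width: 0.0236
gripper_force: 25.0
d cm [ 0.02 -0.03  9.31] turn [ 0.2 -0.  -0.2]
```

```bash
python3 -m crank '[{"dx":0,"dy":0,"dz":2.5,"wx":0,"wy":0,"wz":0},{"dx":0,"dy":0,"dz":5,"wx":0,"wy":0,"wz":0},{"dx":0,"dy":0,"dz":7,"wx":0,"wy":0,"wz":0},{"dx":0,"dy":0,"dz":8.5,"wx":0,"wy":0,"wz":0},{"dx":0,"dy":0,"dz":9.3,"wx":0,"wy":0,"wz":0},{"dx":0,"dy":0,"dz":9.3,"wx":0,"wy":0,"wz":0},{"dx":0,"dy":0,"dz":9.3,"wx":0,"wy":0,"wz":0},{"dx":0,"dy":0,"dz":9.3,"wx":0,"wy":0,"wz":0},{"dx":0,"dy":0,"dz":9.3,"wx":0,"wy":0,"wz":0},{"dx":0,"dy":0,"dz":9.3,"wx":0,"wy":0,"wz":0}]' && python3 -m crank '[{"dx":0,"dy":0,"dz":0,"wx":0,"wy":0,"wz":0},{"dx":0,"dy":0,"dz":0,"wx":0,"wy":0,"wz":0},{"dx":0,"dy":0,"dz":0,"wx":0,"wy":0,"wz":0},{"dx":0,"dy":0,"dz":0,"wx":0,"wy":0,"wz":0},{"dx":0,"dy":0,"dz":-0.5,"wx":0,"wy":0,"wz":0},{"dx":0,"dy":0,"dz":-2,"wx":0,"wy":0,"wz":0},{"dx":0,"dy":0,"dz":-6,"wx":0,"wy":0,"wz":0},{"dx":0,"dy":0,"dz":-11,"wx":0,"wy":0,"wz":0},{"dx":0,"dy":0,"dz":-16,"wx":0,"wy":0,"wz":0},{"dx":0,"dy":0,"dz":-20,"wx":0,"wy":0,"wz":0}]' 4; python3 -m crank '[{"dx":0,"dy":4,"dz":-1,"wx":0,"wy":0,"wz":0},{"dx":0,"dy":8,"dz":-2,"wx":0,"wy":0,"wz":0},{"dx":0,"dy":12,"dz":-2,"wx":0,"wy":0,"wz":0},{"dx":0,"dy":15,"dz":-2,"wx":0,"wy":0,"wz":0},{"dx":0,"dy":15,"dz":-2,"wx":0,"wy":0,"wz":0},{"dx":0,"dy":15,"dz":-2,"wx":0,"wy":0,"wz":0},{"dx":0,"dy":15,"dz":-2,"wx":0,"wy":0,"wz":0},{"dx":0,"dy":15,"dz":-2,"wx":0,"wy":0,"wz":0},{"dx":0,"dy":15,"dz":-2,"wx":0,"wy":0,"wz":0},{"dx":0,"dy":15,"dz":-2,"wx":0,"wy":0,"wz":0}]'; python3 -c "
from h import *
a=arm.grab_frame('scene');b=arm.grab_frame('top')
cv2.imwrite('pics/s9.png',cv2.resize(a[:,:,::-1],(800,600)))
for c in ('top','scene'):
  for n in ('flat_plate','weight_1','file_handle'): print(c,n,[(np.round(d['centre'],3),round(d['confidence'],2)) for d in arm.mark_of(c,n)])"
```

```text
t: 38.15
eef_pos: [0.6444, 0.1049, 0.0098]
ee_rot: [-3.141, 0.0, -1.501]
force: [0.5, -0.3, -0.5]
width: 0.0238
gripper_force: 25.0
t: 39.4
eef_pos: [0.6447, 0.1048, 0.2136]
ee_rot: [-3.139, 0.001, -1.501]
force: [0.4, 0.7, 0.5]
width: 0.0401
gripper_force: 0.0
t: 40.65
eef_pos: [0.4948, 0.0943, 0.2293]
ee_rot: [3.141, -0.0, -1.501]
force: [-0.2, 0.9, 0.4]
width: 0.0398
gripper_force: 0.0
top flat_plate [(array([ 0.278,  0.21 , -0.002]), 0.94), (array([ 0.632, -0.262,  0.007]), 0.9), (array([ 0.646,  0.108, -0.003]), 0.39)]
top weight_1 [(array([ 0.642, -0.11 ,  0.007]), 0.67), (array([ 0.639, -0.044,  0.002]), 0.6)]
top file_handle [(array([0.647, 0.113, 0.001]), 0.51)]
scene flat_plate [(array([0.277, 0.21 , 0.001]), 0.98), (array([ 0.634, -0.261,  0.004]), 0.92), (array([0.45 , 0.453, 0.002]), 0.65)]
scene weight_1 [(array([ 0.636, -0.114,  0.009]), 0.74), (array([ 0.638, -0.048,  0.004]), 0.61)]
scene file_handle [(array([0.644, 0.108, 0.004]), 0.53)]
```

View pics/s9.png

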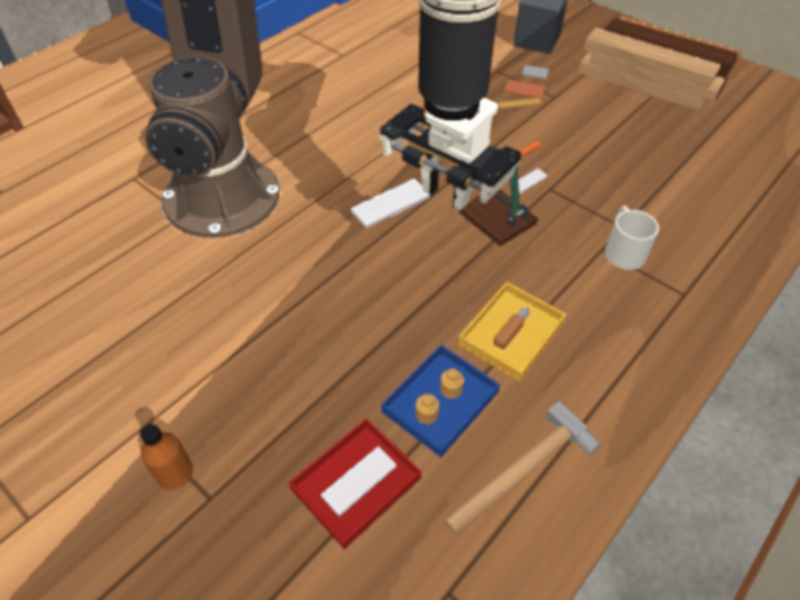

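All in place: plate in the red tray (358,480), weights in the blue (427,408), (452,382), handle in the yellow (512,328). The bottle is standing (165,455) and the arm is clear.

```bash
python3 -c "
from station import arm
print(arm.job_done())"
```

```text
the job is handed in; nothing more can be done
None
```

The job is handed in at about 41 s: the clamp bar was raised before the plate moved, the plate lies in the red tray, both weights stand in the blue tray, the file handle lies in the yellow tray and the bottle is still standing; the hand-in returned no verdict.

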